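Open the blue bonnet valve with the T-key

ROBOT

A 6-joint arm with a two-finger parallel gripper is mounted at the origin on the work surface. World frame = base frame: x ahead of the robot, y to its left, z up, the work surface at z = 0. Lengths are in m, angles in rad, forces in N, time in s.
With the tool pointing down it reaches from about 0.25 to 0.775 m from the base axis. Payload 4 kg.
Tool frame: the origin (TCP) lies midway between the tips of the shut fingers; the grasp point (between the pads) lies 19 mm behind it; y points along the fingers, z is the direction in which the jaws open and shut, and the axes are right-handed (so a half turn about y gives the same grasp; the last joint's range is limited). The gripper opens to 94 mm and grips with 3 to 60 N. Pads are 16 mm wide; open, the fingers measure 119 mm over their backs; the gripper's body (75 mm by 177 mm) begins 78 mm behind the grasp point.
Start: joints at [1.191, 0.087, 1.371, -0, 1.684, -0.103], TCP at [0.15, 0.529, 0.206] pointing down, gripper open.
Joint ranges: [-3.1, 3.1], [-0.76, 2.03], [0.27, 2.55], [-1.08, 4.22], [0.17, 2.65], [-2.57, 2.57]. Speed limits (rad/s): [2.79, 2.79, 3.14, 3.14, 3.14, 3.14].

INTERFACE

Orientations are given as a 3x3 rotation matrix whose columns are the frame's x, y, z axes.
In Python, from bench import robot gives the robot as it stands. Calls block until the motion is done:
- robot.reach(position, orientation): joint-space move of the TCP to a pose.
- robot.line_to(position, ori=None, v=0.15, force_limit=None): straight line of the TCP; ori=None keeps the orientation; v is the mean speed in m/s. With force_limit (N) it stops when the force on the tool has changed by that much, and returns True; else False.
- robot.move_joints(angles): joint-space move.
- robot.grip(opening, strength=None): finger opening in m; strength is the grip in N (None keeps the last); returns when the fingers have stopped.
- robot.sleep(seconds).
- robot.inverse_kinematics(position, orientation): joint angles nearest the present ones, or None.
- robot.get_obs(): the state.
- robot.camera(name): name is "scene" or "side" or "wrist"; returns a dict with "image" (480x640x3 uint8, blue, green, red), "fov_y" (degrees; the focal length in pixels is half the picture's height over the tangent of half this angle, whatever the lens; pixels are square), "cx", "cy" (the principal point, pixels), "pose" (4x4, takes a point from camera to world coordinates). Camera axes: x right, y up, looking along -z (the intrinsics and any distortion apply to the point x, -y, -z); pixel columns grow to the right and rows downward; lengths in m; the calibration is good to about 2 mm. A picture is of the moment at which its call begins. There is no depth.
A pose or a line that the arm cannot do raises robot.IKError and nothing moves.
- robot.hand_in(): hands the job in, once; it reports no verdict.
The state is a dict: "time_s": time; "joints": joint angles; "dq": joint speeds; "joint_torque": joint torques, N m; "eef_pos": TCP position; "orientation": TCP orientation; "force": force on the tool from outside, world axes, zero at the start; "ft_torque": the same for the moment, N m; "width": finger opening in m.
Only numpy, scipy, OpenCV 4.12 (cv2) and the standard library are available. Lean on these libraries where they do the work, as an engineer would, in place of code of your own. Each camera call takes 0.05 s, during which the arm holds its last target.

TASK

Take the T-key out of its stand and lower it down the shaft of the blue-banded valve until it is fully home on the square stem, feeling for the stem gently. Then turn the stem counter-clockwise to its open stop without forcing it, and let go, leaving the key standing home in the shaft. Leave the yellow-banded valve and everything else on the bench alone.

Things in the scene. Friction and masses are not known exactly. Their poses are not given: they have to be found in the camera images.
- key: Steel T-key, about 280 g, 165 mm long, upright in the stand. Origin: centre of its lower end, on its axis; z up the shank, x along the cross-bar. Lower end: square socket, 23 mm outside, 16 mm inside, 28 mm deep, sides parallel to x and y. Round shank 14 mm
- key_bar (a point): Middle of the key's cross-bar, on the key's axis, 158 mm above its lower end: where to grip. The bar is 90 mm long (key's x), 14 mm wide, 14 mm high
- key_collar (a point): Centre of the underside of the key's black collar (50 mm wide, 6 mm thick), 106 mm above the lower end. It rests on the stand's rim, and on the valve's rim when the key is fully home (lower end then 34 mm over the bench)
- stand: Grey upright tube (52 mm outside, 42 mm bore, rim 112 mm high) on a black round foot 72 mm wide, fixed to the bench; the key hangs in it by its collar, lower end 6 mm over the bench, its axis on the tube's. Origin: centre of the foot's underside
- blue_valve: Blue-banded (band and dial ring) valve: 90 mm square steel base, 18 mm high, carrying an upright tube, 62 mm outside, with a 40 mm wide shaft down it, open at the flat rim 140 mm up. Origin: centre of the base's underside, on the shaft's axis; z up, x towards the short pipe stub. Pressing on it or its stem with the key with more than 35 N in all (push, knock or twist) damages it
- blue_stem (a point): Point on the blue shaft's axis, 52 mm over the bench: the height of the top of the brass stem's 14 mm square, which stands within 2 mm of here in x and y (it floats, yielding sideways at 1.2 N; not measured). Above the square a conical nose 7 mm high, 15 to 6 mm wide, centres the socket. With the key home 18 mm of the square is in the socket
- blue_mouth (a point): Centre of the blue shaft's mouth, 140 mm over the bench. The stem's square below is at an unknown angle: 17 to 73 degrees counter-clockwise from the base's x. The socket goes over it only within about 5 degrees. Unaligned, the stem sinks on a spring under the key (3.5 N, rising to 7 N at 10 mm, then solid); turning the key there lets it jump up into the socket and the push vanishes
- blue_turn (a joint): Turn of the blue valve's stem, rad: 0 shut (as it starts), grows counter-clockwise seen from above to 1.05 (60 degrees), the solid open stop; takes about 0.08 N m and stays where left. A black pointer on the outside of the tube, 110 mm up, turns with it, from the red to the green mark
- yellow_valve: Yellow-banded (band and dial ring) valve: 90 mm square steel base, 18 mm high, carrying an upright tube, 62 mm outside, with a 40 mm wide shaft down it, open at the flat rim 140 mm up. Origin: centre of the base's underside, on the shaft's axis; z up, x towards the short pipe stub. Same as the blue one; to be left alone
- yellow_turn (a joint): Turn of the yellow valve's stem, rad: 0 shut, to be left so
- tray: Fixed round black tray, 176 mm wide, rim 28 mm high, floor 6 mm, with four vials. Origin: centre of its underside
- bottle: Bystander, to be left alone: amber bottle, 54 mm wide, 110 mm high; origin under its centre
- beaker: Bystander, to be left alone: steel beaker, 70 mm wide, 80 mm high; origin under its centre
- vial_1: Bystander, to be left alone: clear vial with aluminium cap, 24 mm wide, 55 mm high, in the tray; origin under its centre
- vial_2: Bystander, to be left alone: amber vial with aluminium cap, 24 mm wide, 55 mm high, in the tray; origin under its centre
- vial_3: Bystander, to be left alone: clear vial with aluminium cap, 24 mm wide, 55 mm high, in the tray; origin under its centre
- vial_4: Bystander, to be left alone: amber vial with aluminium cap, 24 mm wide, 55 mm high, in the tray; origin under its centre
Things that resemble listed ones, but are neither listed nor needed, are in the scene too. What is shaped like the key but green is not meant.

How it is judged:
On the way, in this order (a step that is already met when the one before it is completed fails the run):
1. the key has been lifted clear of its stand (height (world z) of key above 0.12 m), for 0.1 s.
2. the key is home on the blue valve's stem, the stem not yet turned open (z of key in the frame of blue_valve below 0.037 m and horizontal distance between key and blue_valve below 0.008 m and value of joint blue_turn below 0.6 rad), for 0.1 s.
3. the blue valve is turned to its open stop (value of joint blue_turn above 0.97 rad), for 0.1 s.
At the end, for the whole second after the job is handed in: The blue valve's stem is within 0.08 rad of its open stop (0.97 of 1.05 rad or more); the key stands in the blue valve's shaft with its collar within 3 mm of the rim, within 8 mm of the axis, within 0.1 rad of upright, at rest and released; the yellow valve is still shut (value of joint blue_turn above 0.97 rad and z of key in the frame of blue_valve below 0.037 m and horizontal distance between key and blue_valve below 0.008 m and angle between key's own z axis and vertical below 0.1 rad and value of joint yellow_turn below 0.05 rad and linear speed of key below 0.02 m/s and contact force between the fingers and key below 0.1 N); the robot touches nothing.
It fails at once if the key pressed on the blue valve or its stem with more than 35 N (rammed, dropped or forced past the stop) (contact force between key and blue_valve above 35 N).
It fails at once if the key or the arm pushed against the yellow valve (contact force between key and yellow_valve above 2 N or contact force between the arm and yellow_valve above 5 N).
It fails at once if a bystander knocked (distance of any of bottle, beaker, vial_1, vial_2, vial_3, vial_4 from where it was at the start of the episode above 0.03 m).
It also fails if it takes over 72 s, if anything falls off the work surface, if the arm or the gripper's body presses on something with over 40 N, if the wrist force passes 120 N, or if a joint passes its speed limit or range.

## Working session

There is one attempt and no reset: what is moved stays moved. The work goes in short steps, each a Python script; the robot and the scene stay as the last script left them, time stands still between calls to the robot, and variables do not carry over. Pictures are saved under pics/ and viewed, and the job is handed in when it is done.

```bash
mkdir -p pics; ls; python3 - <<'E'
from bench import robot
import cv2,numpy as np
for n in ["scene","side","wrist"]:
    c=robot.camera(n); cv2.imwrite(f"pics/a_{n}.png",c["image"]); print(n,c["fov_y"],c["cx"],c["cy"],{k:v for k,v in c.items() if k not in("image","pose")}); print(np.round(c["pose"],3))
o=robot.get_obs(); print(o)
E
```

```text
pics
scene 54.57414010275706 318.9597529076945 237.78042993543866 {'fov_y': 54.57414010275706, 'cx': 318.9597529076945, 'cy': 237.78042993543866}
[[ 2.000e-01 -6.630e-01  7.220e-01  1.062e+00]
 [ 9.800e-01  1.350e-01 -1.480e-01 -1.530e-01]
 [ 1.000e-03  7.370e-01  6.760e-01  6.900e-01]
 [ 0.000e+00  0.000e+00  0.000e+00  1.000e+00]]
side 46.61589049845064 314.5585447891873 247.99966408266036 {'fov_y': 46.61589049845064, 'cx': 314.5585447891873, 'cy': 247.99966408266036}
[[-0.963  0.12  -0.241  0.199]
 [-0.268 -0.491  0.829  0.963]
 [-0.018  0.863  0.505  0.703]
 [ 0.     0.     0.     1.   ]]
wrist 60.978137499828556 320.8587270971094 234.69081102134973 {'fov_y': 60.978137499828556, 'cx': 320.8587270971094, 'cy': 234.69081102134973}
[[ 0.274 -0.927 -0.255  0.076]
 [ 0.962  0.263  0.075  0.55 ]
 [-0.002 -0.266  0.964  0.383]
 [ 0.     0.     0.     1.   ]]
{'time_s': 0.15, 'joints': array([ 1.19088761e+00,  8.77970562e-02,  1.37186451e+00, -1.54372575e-05,
        1.68360443e+00, -1.03116366e-01]), 'dq': array([ 0.00011298, -0.00200594, -0.00423601, -0.0001111 ,  0.00145077,
       -0.00094882]), 'joint_torque': array([ 2.06582939e-03, -3.40643013e+01, -3.02793503e+01,  7.18692667e-02,
        3.05076339e-02, -9.63182106e-05]), 'eef_pos': array([0.15016483, 0.52867747, 0.2045882 ]), 'orientation': array([[ 9.61936427e-01, -6.06287019e-04,  2.73272653e-01],
       [-2.73273281e-01, -1.55971227e-03,  9.61935175e-01],
       [-1.56982101e-04, -9.99998600e-01, -1.66602609e-03]]), 'force': array([-0.17276042,  0.37635704, -0.07295651]), 'ft_torque': array([-0.02240893,  0.00041839,  0.00455283]), 'width': 0.09379067634002557}
```

View pics/a_scene.png

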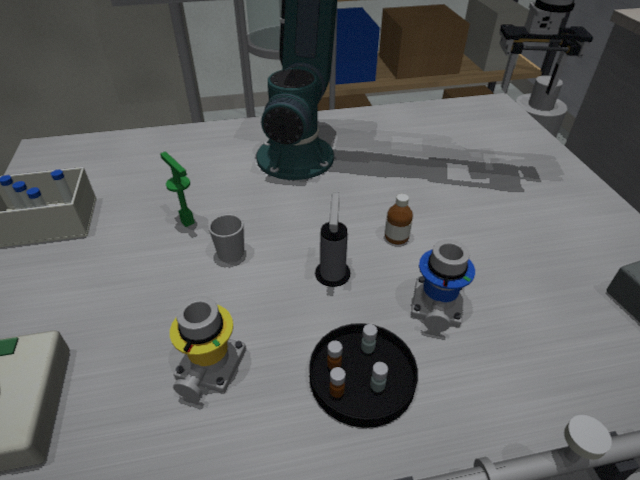

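View pics/a_side.png

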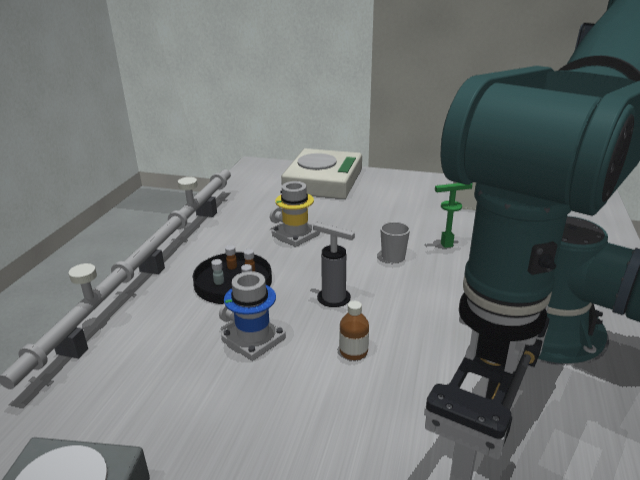

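View pics/a_wrist.png

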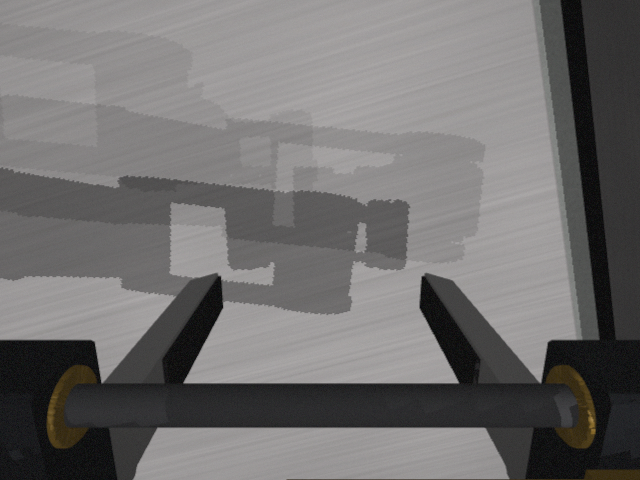

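The scene view shows two T-keys: a steel one in the grey stand at about (335,230), and a green one at (180,190), which is the decoy. There are two valves: blue-banded at (446,275) and yellow-banded at (202,330). I choose the steel key and the blue valve, and will check that in a close crop.

```bash
python3 - <<'E'
import cv2,numpy as np
a=cv2.imread("pics/a_scene.png"); b=cv2.imread("pics/a_side.png")
c1=cv2.resize(a[185:335,300:500],None,fx=4,fy=4,interpolation=cv2.INTER_CUBIC)
c2=cv2.resize(b[215:365,200:400],None,fx=4,fy=4,interpolation=cv2.INTER_CUBIC)
cv2.imwrite("pics/b1.png",c1);cv2.imwrite("pics/b2.png",c2)
E
```

```text
(no output)
```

View pics/b1.png

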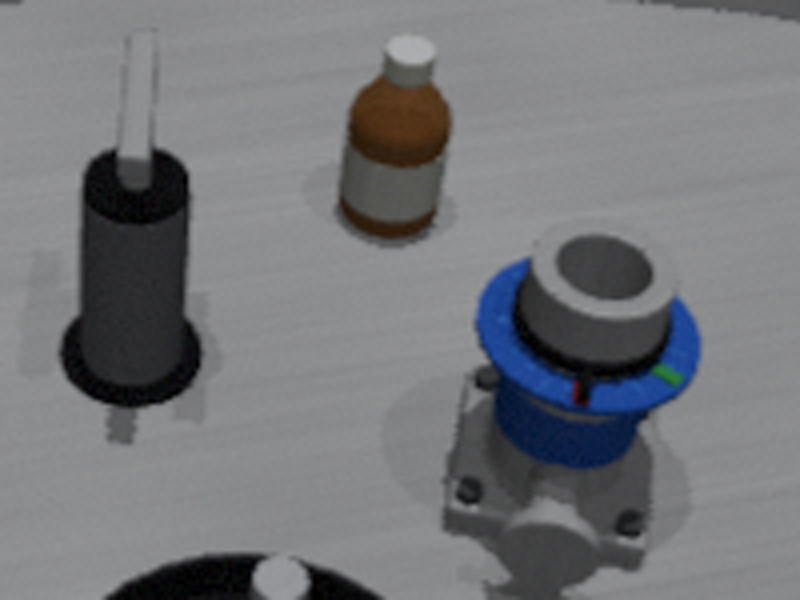

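View pics/b2.png

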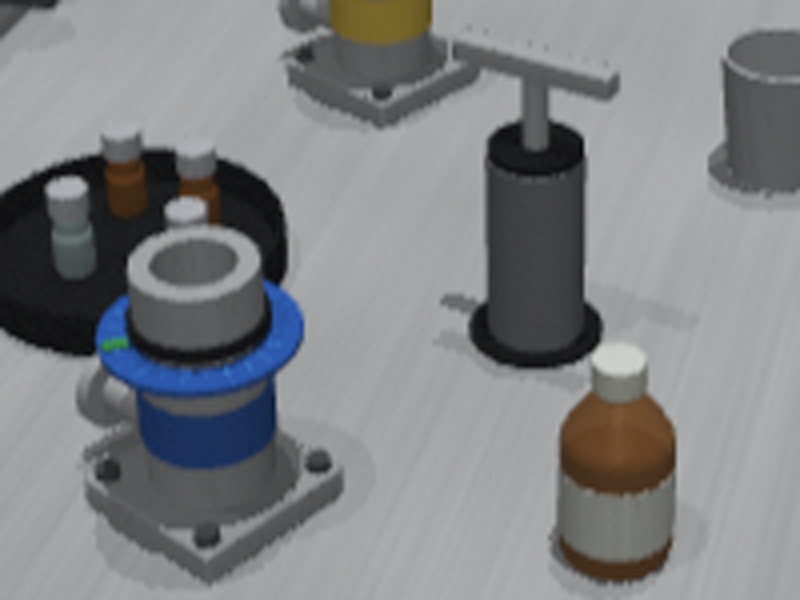

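```bash
cat > h.py <<'E'
import numpy as np,cv2
from bench import robot
def ray(c,u,v):
    f=240/np.tan(np.radians(c["fov_y"])/2)
    d=np.array([(u-c["cx"])/f,-(v-c["cy"])/f,-1.0]); P=c["pose"]
    return P[:3,3],P[:3,:3]@d
def onz(c,u,v,z):
    o,d=ray(c,u,v); return (o+d*(z-o[2])/d[2])
def proj(c,p):
    f=240/np.tan(np.radians(c["fov_y"])/2)
    q=c["pose"][:3,:3].T@(np.asarray(p)-c["pose"][:3,3])
    return np.array([c["cx"]+f*q[0]/-q[2], c["cy"]-f*q[1]/-q[2]])
def tri(rs):
    A=np.zeros((3,3));b=np.zeros(3)
    for o,d in rs:
        d=d/np.linalg.norm(d);M=np.eye(3)-np.outer(d,d);A+=M;b+=M@o
    return np.linalg.solve(A,b)
E
python3 - <<'E'
from h import *
np.set_printoptions(precision=4,suppress=True)
S=robot.camera("scene");D=robot.camera("side")
for n,c,pts in(("scene",S,[(335.75,193),(334.2,224.5)]),("side",D,[(313.7,223.7),(354.2,233.7)])):
    p=[onz(c,*q,0.171) for q in pts]; print(n,"bar",p,(p[0]+p[1])/2, np.linalg.norm(p[0]-p[1]))
print(onz(S,451.2,251.7,.14),onz(D,248.2,281.2,.14),tri([ray(S,451.2,251.7),ray(D,248.2,281.2)]))
# blue ring & band masks
for n,c in(("scene",S),("side",D)):
    h=cv2.cvtColor(c["image"],cv2.COLOR_BGR2HSV)
    m=cv2.inRange(h,(100,120,60),(125,255,255))
    print(n,[tuple(s) for s in cv2.connectedComponentsWithStats(m)[2] if s[4]>80])
# stand foot bottoms / collar
for n,c,pts in(("collar scene",S,(334,230.5)),("collar side",D,(334,252.5))): print(n,onz(c,*pts,.118))
# pipe stub, red/green marks
print("red",onz(S,300+580/4,185+390/4,.11),"green",onz(S,300+668/4,185+376/4,.11))
E
```

```text
scene bar [array([0.3945, 0.0154, 0.171 ]), array([ 0.4804, -0.0073,  0.171 ])] [0.4374 0.004  0.171 ] 0.08874565499163482
side bar [array([ 0.4803, -0.0042,  0.171 ]), array([0.3912, 0.0177, 0.171 ])] [0.4357 0.0067 0.171 ] 0.09173571593739492
[0.5537 0.1798 0.14  ] [0.5524 0.1835 0.14  ] [0.553  0.1809 0.1385]
scene [(np.int32(0), np.int32(0), np.int32(640), np.int32(480), np.int32(302905)), (np.int32(336), np.int32(8), np.int32(43), np.int32(76), np.int32(2881)), (np.int32(51), np.int32(170), np.int32(12), np.int32(10), np.int32(87)), (np.int32(0), np.int32(175), np.int32(11), np.int32(11), np.int32(90)), (np.int32(12), np.int32(181), np.int32(13), np.int32(11), np.int32(105)), (np.int32(26), np.int32(187), np.int32(13), np.int32(12), np.int32(110)), (np.int32(419), np.int32(250), np.int32(56), np.int32(52), np.int32(1021))]
side [(np.int32(0), np.int32(0), np.int32(640), np.int32(480), np.int32(306210)), (np.int32(224), np.int32(285), np.int32(52), np.int32(47), np.int32(990))]
collar scene [0.4374 0.0034 0.118 ]
collar side [0.4338 0.0112 0.118 ]
red [0.593 0.158 0.11 ] green [0.593  0.1974 0.11  ]
```

```bash
cat >> h.py <<'E'
def ori(zyaw):
    z=np.array([np.cos(zyaw),np.sin(zyaw),0]);y=np.array([0,0,-1.]);x=np.cross(y,z)
    return np.column_stack([x,y,z])
E
python3 - <<'E'
from h import *
np.set_printoptions(precision=4,suppress=True)
R=ori(np.radians(74.1))
def go(p,name):
    t=np.array([*p,0])+0.077*R[:,0]; t[2]=.25
    robot.reach(t,R); robot.sleep(.3)
    c=robot.camera("wrist"); cv2.imwrite(name,c["image"]); print(c["pose"],robot.get_obs()["eef_pos"],robot.get_obs()["joints"])
    np.save(name[:-4],np.array([c["fov_y"],c["cx"],c["cy"]])); np.save(name[:-4]+"_P",c["pose"])
go((.553,.182),"pics/c_valve.png")
go((.4365,.006),"pics/c_key.png")
print(robot.get_obs()["time_s"])
E
```

```text
[[ 0.2737 -0.9272 -0.2556  0.5522]
 [ 0.9618  0.2638  0.0728  0.1825]
 [-0.0001 -0.2657  0.964   0.4289]
 [ 0.      0.      0.      1.    ]] [0.6269 0.1613 0.25  ] [ 0.1643  0.3063  1.0265  0.      1.8087 -1.1296]
[[ 0.2731 -0.9276 -0.255   0.4365]
 [ 0.962   0.2633  0.0725  0.0066]
 [-0.0001 -0.2651  0.9642  0.4286]
 [ 0.      0.      0.      1.    ]] [ 0.511  -0.0144  0.2497] [-0.1393 -0.0036  1.378   0.0001  1.7677 -1.4338]
3.9667
```

View pics/c_valve.png

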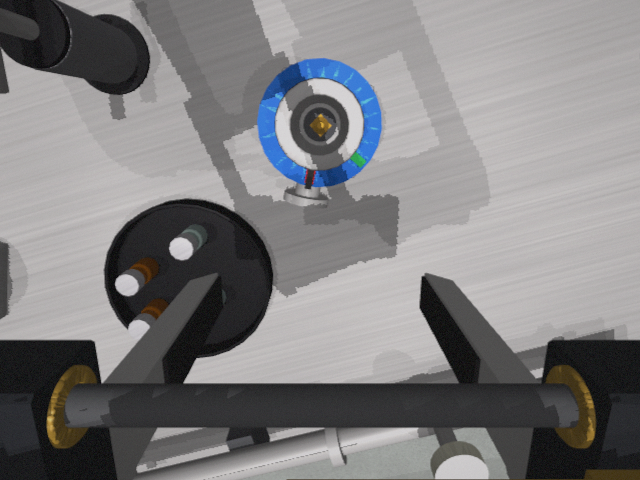

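View pics/c_key.png

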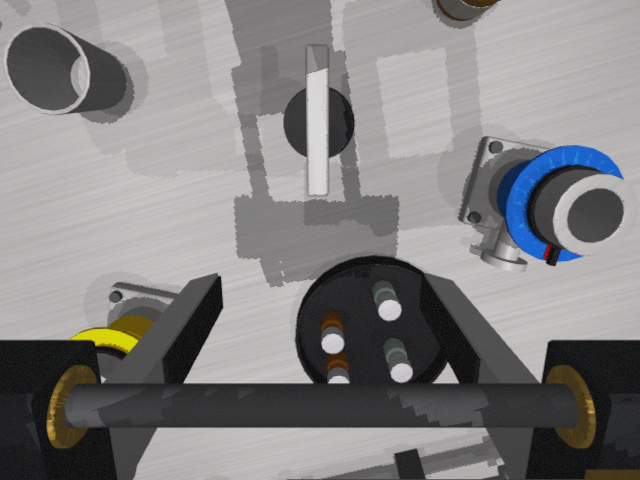

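The brass square shows inside the blue valve's shaft at (321,125), the stub is at (306,195), and the key bar runs from (316,46) to (318,194). I'll crop the square next.

```bash
python3 - <<'E'
from h import *
np.set_printoptions(precision=4,suppress=True)
def load(n):
    a=np.load(n+".npy");return dict(fov_y=a[0],cx=a[1],cy=a[2],pose=np.load(n+"_P.npy"),image=cv2.imread(n+".png"))
V=load("pics/c_valve");K=load("pics/c_key")
im=V["image"]
cv2.imwrite("pics/d_v.png",cv2.resize(im[85:165,280:360],None,fx=7,fy=7,interpolation=cv2.INTER_CUBIC))
h=cv2.cvtColor(im,cv2.COLOR_BGR2HSV)
# brass
m=cv2.inRange(h,(12,90,40),(32,255,255)); m[:, :300]=0;m[:,345:]=0;m[:100]=0;m[150:]=0
ys,xs=np.nonzero(m);print("brass",len(xs),xs.mean(),ys.mean())
pts=np.array([onz(V,x,y,.052)[:2] for x,y in zip(xs,ys)],np.float32)
print("brass ctr",pts.mean(0), cv2.minAreaRect(pts*1000))
# mouth: dark inside; white rim annulus
m=cv2.inRange(h,(0,0,170),(180,60,255)); m[:, :265]=0;m[:,380:]=0;m[:60]=0;m[170:]=0
n,l,s,_=cv2.connectedComponentsWithStats(m);i=1+s[1:,4].argmax();print(s[i])
cs,hi=cv2.findContours((l==i).astype(np.uint8),cv2.RETR_CCOMP,cv2.CHAIN_APPROX_NONE)
for c in cs:
    if len(c)>40:
        e=cv2.fitEllipse(c);print("rim",e,onz(V,*e[0],.14))
m=cv2.inRange(h,(100,120,60),(125,255,255));n,l,s,_=cv2.connectedComponentsWithStats(m);i=1+s[1:,4].argmax()
cs,_=cv2.findContours((l==i).astype(np.uint8),cv2.RETR_EXTERNAL,cv2.CHAIN_APPROX_NONE)
e=cv2.fitEllipse(max(cs,key=len));print("ring",e,onz(V,*e[0],.11))
g=cv2.inRange(h,(50,100,50),(75,255,255));ys,xs=np.nonzero(g);print("green",xs.mean(),ys.mean())
r=cv2.inRange(h,(0,120,40),(8,255,255));r[:,:295]=0;r[:,330:]=0;r[:160]=0;r[195:]=0;ys,xs=np.nonzero(r);print("red",xs.mean(),ys.mean())
im=K["image"];hk=cv2.cvtColor(im,cv2.COLOR_BGR2HSV)
cv2.imwrite("pics/d_k.png",cv2.resize(im[30:210,260:380],None,fx=3,fy=3,interpolation=cv2.INTER_CUBIC))
E
```

```text
brass 276 320.1630434782609 124.97101449275362
brass ctr [0.5542 0.1812] ((554.18505859375, 181.15090942382812), (14.926675796508789, 14.680858612060547), 27.884159088134766)
[ 308   79   55   81 1438]
rim ((332.53192138671875, 116.79598999023438), (52.14031982421875, 76.24769592285156), 156.65127563476562) [0.5509 0.1911 0.14  ]
ring ((319.1916809082031, 122.52344512939453), (114.59063720703125, 118.82383728027344), 177.80386352539062) [0.552  0.1812 0.11  ]
green 357.57142857142856 159.09821428571428
red 310.46153846153845 175.76923076923077
```

View pics/d_v.png

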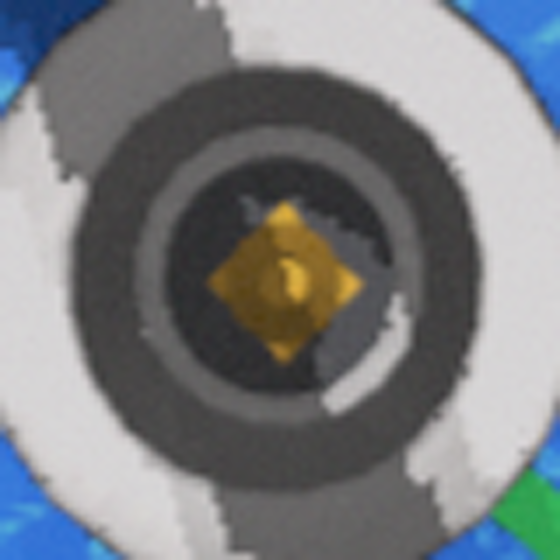

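View pics/d_k.png

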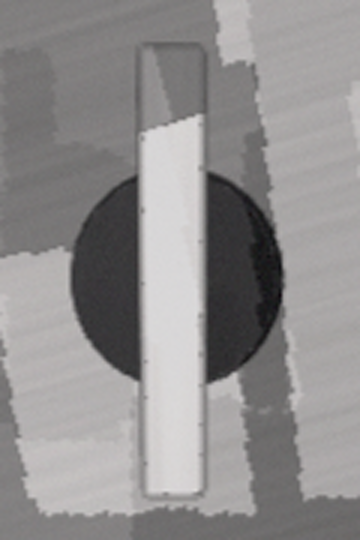

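```bash
python3 - <<'E'
from h import *
np.set_printoptions(precision=4,suppress=True)
def load(n):
    a=np.load(n+".npy");return dict(fov_y=a[0],cx=a[1],cy=a[2],pose=np.load(n+"_P.npy"),image=cv2.imread(n+".png"))
V=load("pics/c_valve");K=load("pics/c_key")
f=lambda x,y:((x+.5)/7-.5+280,(y+.5)/7-.5+85)
C=[onz(V,*f(*p),.052)[:2] for p in [(285,202),(363,285),(283,363),(208,284)]]
print("corners",C,np.mean(C,0))
for a,b in((0,1),(1,2),(2,3),(3,0)):
    d=C[b]-C[a];print(np.degrees(np.arctan2(d[1],d[0]))%90,np.hypot(*d))
M=[(278,67),(481,279),(278,491),(75,275)]
E=[onz(V,*f(*p),.14)[:2] for p in M];print("mouth",E,np.mean([E[0],E[2]],0),np.mean([E[1],E[3]],0),np.hypot(*(E[0]-E[2])),np.hypot(*(E[1]-E[3])))
g=onz(V,357.6,159.1,.11);r=onz(V,310.5,175.8,.11);c=onz(V,319.2,122.5,.11)
print([np.degrees(np.arctan2(*(q-c)[1::-1])) for q in(r,g)], np.linalg.norm(r-c))
k=lambda x,y:((x+.5)/3-.5+260,(y+.5)/3-.5+30)
ends=[onz(K,*k(*p),.171)[:2] for p in[(139,43),(206,43),(144,495),(202,495)]]
print("bar",ends,np.mean(ends,0)); d=(ends[2]+ends[3]-ends[0]-ends[1])/2;print(np.degrees(np.arctan2(d[1],d[0])),np.hypot(*d))
# stub: 
s=onz(V,306,196,.03);print("stub",np.degrees(np.arctan2(*(s-c)[1::-1])))
E
```

```text
corners [array([0.5447, 0.184 ]), array([0.5572, 0.1908]), array([0.5637, 0.1783]), array([0.5517, 0.1718])] [0.5543 0.1812]
28.534007493502358 0.01421235438045273
27.582270211433205 0.014069567945227686
28.405284707514085 0.013693358126751026
29.69852033696209 0.01403976268900501
mouth [array([0.5343, 0.1864]), array([0.5586, 0.2001]), array([0.5728, 0.1754]), array([0.5474, 0.162 ])] [0.5536 0.1809] [0.553  0.1811] 0.04001685317902813 0.0396745897961554
[np.float64(-25.55306917633637), np.float64(31.506116142126835)] 0.0406829471107905
bar [array([0.3918, 0.0103]), array([0.3954, 0.0228]), array([ 0.4769, -0.0136]), array([ 0.4802, -0.0018])] [0.4361 0.0044]
-15.916188291282563 0.08834001554114414
stub -26.744036767048886
```

```bash
python3 - <<'E'
from h import *
np.set_printoptions(precision=4,suppress=True)
R=ori(np.radians(74.3)); p=np.array([.436,.005,0])
robot.reach(p+[0,0,.25],R)
print(robot.line_to(p+[0,0,.146],v=.1,force_limit=6))
for w in ("wrist",): cv2.imwrite("pics/e0.png",robot.camera(w)["image"])
robot.grip(0.0,40); o=robot.get_obs();print(o["width"],o["force"],o["eef_pos"])
robot.line_to(p+[0,0,.33],v=.12)
robot.sleep(.2);o=robot.get_obs();print(o["width"],o["force"],o["eef_pos"],o["time_s"])
cv2.imwrite("pics/e1.png",robot.camera("side")["image"])
R2=ori(np.radians(28.4))
print(robot.inverse_kinematics([.5535,.181,.33],R2),robot.inverse_kinematics([.5535,.181,.172],ori(np.radians(92))))
E
```

```text
False
0.01367205768886675 [-0.2369 -0.1407 -0.8416] [0.436  0.0049 0.146 ]
0.013772064161187267 [-0.0848  0.3488 -1.5241] [0.4358 0.005  0.3295] 8.7
[ 0.2187  0.1723  1.0308 -0.      1.9385 -0.277 ] [ 0.2187  0.1677  1.3473 -0.      1.6266 -1.387 ]
```

View pics/e1.png

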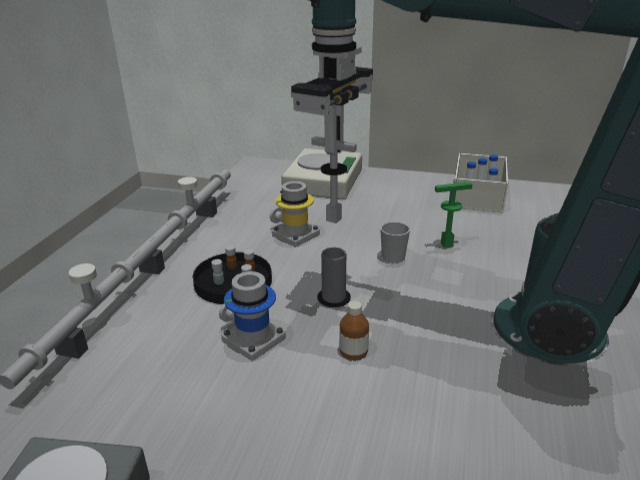

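The key is out of the stand and hanging upright at (333,215). Next I move it above the blue mouth and check it there.

```bash
python3 - <<'E'
from h import *
np.set_printoptions(precision=4,suppress=True)
R2=ori(np.radians(28.4)); p=np.array([.5535,.181,0])
robot.reach(p+[0,0,.33],R2)
robot.line_to(p+[0,0,.295],v=.1); robot.sleep(.4)
o=robot.get_obs();print(o["force"],o["ft_torque"],o["eef_pos"],o["time_s"])
S=robot.camera("scene");D=robot.camera("side")
a=S["image"];b=D["image"]
tip=[.5535,.181,.155]
for n,c in(("scene",S),("side",D)):
    print(n,proj(c,tip),proj(c,[.5535,.181,.14]),proj(c,[.5535,.181,.295+.019]))
    u,v=proj(c,[.5535,.181,.2]).astype(int)
    cv2.imwrite(f"pics/f_{n}.png",cv2.resize(c["image"][max(0,v-60):v+90,u-60:u+60],None,fx=4,fy=4,interpolation=cv2.INTER_CUBIC)); print("off",u-60,v-60)
E
```

```text
[ 0.0249  0.3731 -2.7982] [ 0.02    0.0759 -0.0412] [0.5536 0.1811 0.2954] 10.7083
scene [453.5191 245.0879] [451.7829 251.5148] [475.1529 165.0075]
off 399 164
side [247.4802 273.4711] [248.1289 280.3662] [239.9544 193.4816]
off 185 192
```

View pics/f_scene.png

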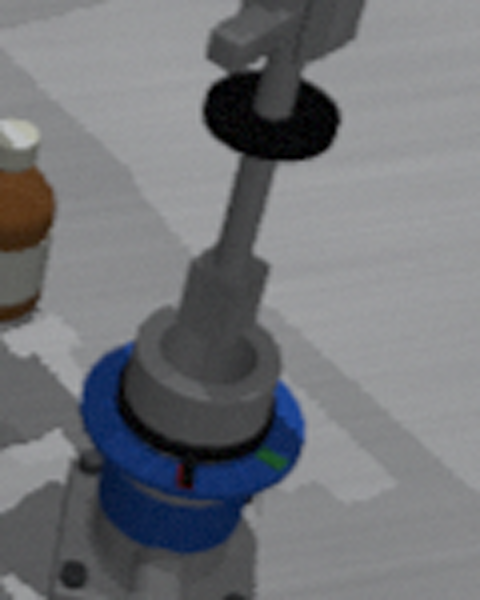

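View pics/f_side.png

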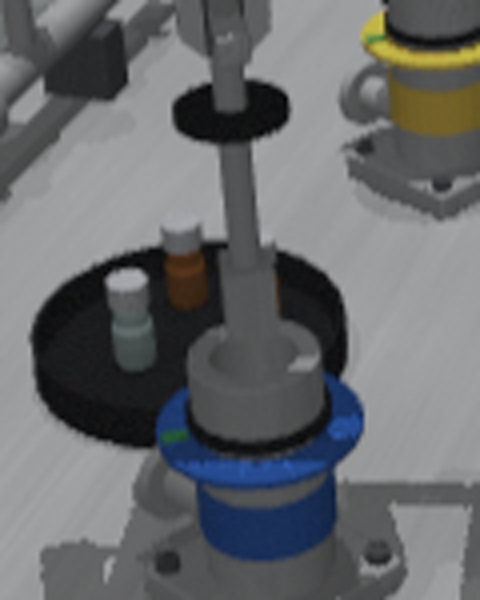

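```bash
python3 - <<'E'
from h import *
np.set_printoptions(precision=4,suppress=True)
p=np.array([.5535,.181,0])
def st(t):
    o=robot.get_obs();print(t,o["force"],o["ft_torque"],o["eef_pos"],o["time_s"])
print(robot.line_to(p+[0,0,.203],v=.05,force_limit=4)); st("a")
z=.203
while z>.175:
    z-=.004; h=robot.line_to(p+[0,0,z],v=.02,force_limit=2.5); st(h)
    if h: break
E
```

```text
False
a [-0.6376  0.6082 -2.7889] [-0.0241 -0.0123 -0.0438] [0.5537 0.1811 0.2034] 12.8
False [ 0.1786 -0.1733 -4.1493] [-0.0518 -0.0193  0.0539] [0.5533 0.181  0.1986] 13.15
False [ 0.1179 -0.6241 -3.3566] [-0.0177 -0.0012  0.0118] [0.5534 0.181  0.1947] 13.5
False [-0.2676  0.1957 -2.8512] [ 0.0505 -0.0705  0.0295] [0.5536 0.1811 0.1908] 13.85
False [ 0.1417  0.1857 -2.7356] [ 0.038  -0.1432  0.0288] [0.5535 0.181  0.1867] 14.2
False [ 0.6314  0.437  -2.7129] [ 0.1174 -0.2036  0.0007] [0.5535 0.181  0.1827] 14.55
False [ 0.8784  0.4502 -3.9504] [ 0.089  -0.2167  0.0254] [0.5535 0.181  0.1787] 14.9
False [-0.2925  0.5355 -2.0646] [ 0.1059 -0.2715 -0.0351] [0.5534 0.181  0.1747] 15.25
```

```bash
python3 - <<'E'
from h import *
np.set_printoptions(precision=4,suppress=True)
p=np.array([.5535,.181,0])
print(robot.line_to(p+[0,0,.170],v=.01,force_limit=4))
o=robot.get_obs();print(o["force"],o["ft_torque"],o["eef_pos"],o["time_s"])
for n in("scene","side"):
    c=robot.camera(n);u,v=proj(c,[.5535,.181,.13]).astype(int)
    cv2.imwrite(f"pics/g_{n}.png",cv2.resize(c["image"][v-60:v+60,u-60:u+60],None,fx=5,fy=5,interpolation=cv2.INTER_CUBIC))
E
```

```text
True
[ 0.1673 -0.1316  5.7632] [-0.0405  0.0703 -0.0346] [0.5536 0.1811 0.1739] 15.5417
```

View pics/g_scene.png

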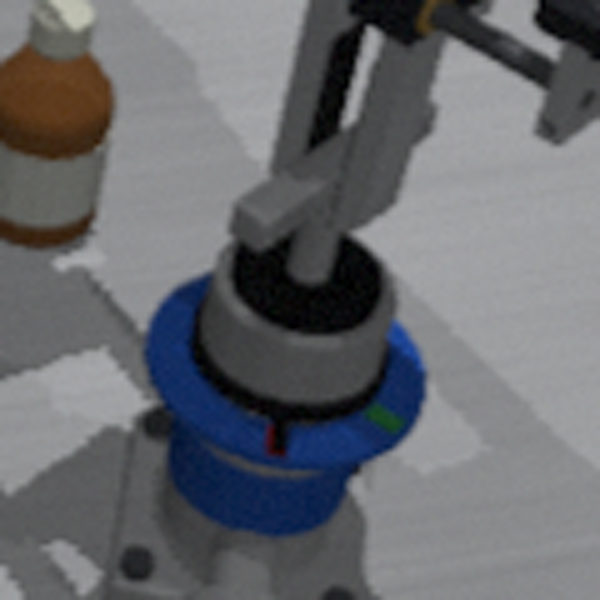

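View pics/g_side.png

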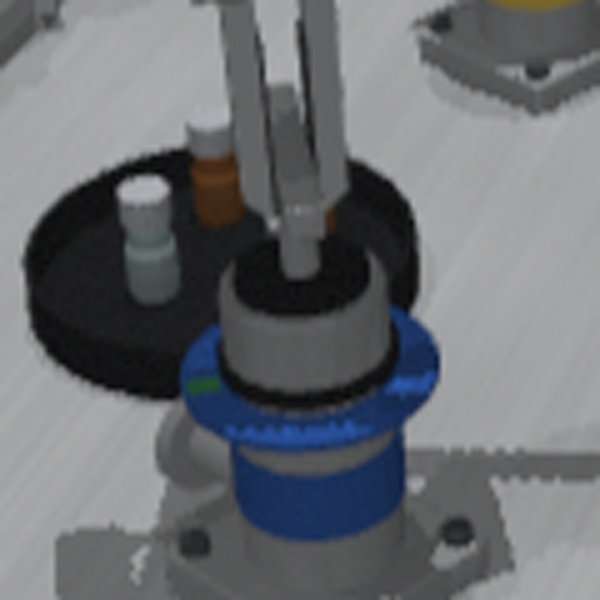

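```bash
cat > turn.py <<'E'
from h import *
np.set_printoptions(precision=3,suppress=True)
P=np.array([.5535,.181,.1743])
def rd(n=6):
    F=[];T=[]
    for _ in range(n):
        robot.sleep(.02);o=robot.get_obs();F.append(o["force"]);T.append(o["ft_torque"])
    R=o["orientation"];yaw=np.degrees(np.arctan2(R[1,2],R[0,2]))
    return np.mean(F,0),np.mean(T,0),yaw,o["eef_pos"],o["time_s"]
def turn(a0,a1,step,lim):
    a=a0
    while a<a1-1e-6:
        a=min(a+step,a1); robot.line_to(P,ori(np.radians(a)),v=.05)
        f,t,y,e,ts=rd();print(round(a,1),round(y,1),f,t,e,round(ts,2))
        if abs(t[2])>lim or np.linalg.norm(f[:2])>8: print("STOP");break
    return a
E
python3 - <<'E'
from turn import *
print(rd())
turn(28.4,60,4,.2)
print(rd(2)[4])
E
```

```text
(array([-0.528, -0.033,  5.723]), array([-0.082,  0.075,  0.019]), np.float64(28.399523999672315), array([0.554, 0.181, 0.174]), 15.7417)
32.4 32.3 [1.04  0.325 0.041] [ 0.169 -0.262 -0.006] [0.554 0.181 0.174] 16.09
36.4 36.3 [ 1.909  1.37  -1.388] [ 0.282 -0.372  0.008] [0.554 0.181 0.174] 16.44
40.4 40.3 [ 1.382  0.693 -1.905] [ 0.274 -0.341 -0.025] [0.553 0.181 0.174] 16.79
44.4 44.3 [ 0.727  1.346 -2.456] [ 0.268 -0.309 -0.046] [0.553 0.181 0.174] 17.14
48.4 48.3 [ 0.938  0.741 -3.214] [ 0.248 -0.273 -0.053] [0.553 0.181 0.174] 17.49
52.4 52.3 [ 0.465  0.694 -3.494] [ 0.252 -0.235 -0.036] [0.553 0.181 0.174] 17.84
56.4 56.3 [ 0.755  0.874 -4.009] [ 0.234 -0.206 -0.051] [0.553 0.181 0.174] 18.19
60 59.9 [ 0.519  0.732 -4.523] [ 0.237 -0.178 -0.033] [0.553 0.181 0.174] 18.54
18.575
```

```bash
python3 - <<'E'
from turn import *
turn(60,80,4,.15)
c=robot.camera("scene");u,v=proj(c,[.5535,.181,.13]).astype(int)
cv2.imwrite("pics/i.png",cv2.resize(c["image"][v-60:v+60,u-60:u+60],None,fx=5,fy=5,interpolation=cv2.INTER_CUBIC))
E
```

```text
64 63.9 [ 0.614  0.621 -4.922] [ 0.239 -0.161 -0.042] [0.553 0.181 0.174] 18.93
68 67.9 [ 0.306  0.665 -5.602] [ 0.23  -0.111 -0.052] [0.553 0.181 0.174] 19.27
72 71.9 [ 0.479  1.145 -5.664] [ 0.201 -0.106 -0.054] [0.553 0.181 0.174] 19.62
76 75.9 [ 0.373  0.543 -5.92 ] [ 0.208 -0.075 -0.048] [0.553 0.181 0.174] 19.98
80 79.9 [ 0.383  0.612 -5.778] [ 0.187 -0.063 -0.03 ] [0.553 0.181 0.174] 20.32
```

View pics/i.png

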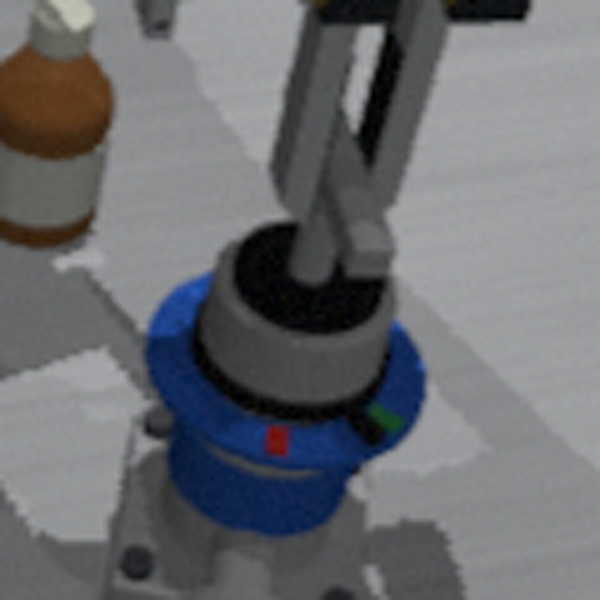

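The key is turning the stem, and the black pointer at (365,425) is just short of the green mark. I'll take fine steps from here to the stop.

```bash
python3 - <<'E'
from turn import *
turn(80,97,1,.13)
c=robot.camera("scene");u,v=proj(c,[.5535,.181,.13]).astype(int)
cv2.imwrite("pics/j.png",cv2.resize(c["image"][v-60:v+60,u-60:u+60],None,fx=5,fy=5,interpolation=cv2.INTER_CUBIC))
E
```

```text
81 81.0 [ 0.123  0.526 -6.256] [ 0.176 -0.048 -0.088] [0.553 0.181 0.174] 20.73
82 82.0 [-0.043  0.628 -6.968] [ 0.168 -0.027 -0.055] [0.553 0.181 0.174] 21.07
83 83.0 [-0.128  0.316 -7.083] [ 0.171 -0.016 -0.069] [0.553 0.181 0.174] 21.43
84 84.0 [ 0.212  0.435 -6.774] [ 0.158 -0.033 -0.092] [0.553 0.181 0.174] 21.77
85 85.0 [-0.286  0.621 -7.244] [ 0.176 -0.03  -0.053] [0.553 0.181 0.174] 22.12
86 86.0 [-0.137  0.606 -7.087] [ 0.175  0.012 -0.055] [0.553 0.181 0.174] 22.48
87 87.0 [ 0.081  0.691 -7.691] [ 0.15  -0.013 -0.094] [0.553 0.181 0.174] 22.82
88 88.0 [-0.25   0.328 -7.987] [ 0.134  0.002 -0.083] [0.553 0.181 0.174] 23.18
89 89.0 [ 0.12   0.512 -7.53 ] [ 0.175  0.004 -0.077] [0.553 0.181 0.174] 23.52
90 90.0 [-0.425  0.276 -8.111] [ 0.15   0.008 -0.058] [0.553 0.181 0.174] 23.88
91 91.0 [-0.117  0.723 -8.106] [ 0.171  0.037 -0.075] [0.553 0.181 0.174] 24.23
92 92.0 [ 0.079  0.19  -7.852] [ 0.147  0.017 -0.071] [0.553 0.181 0.174] 24.57
93 93.0 [-0.361  0.018 -8.22 ] [ 0.135  0.014 -0.071] [0.553 0.181 0.174] 24.93
94 94.0 [-0.107 -0.105 -8.394] [ 0.109  0.031 -0.067] [0.553 0.181 0.174] 25.27
95 95.0 [ 0.17   0.318 -8.21 ] [ 0.141  0.033 -0.068] [0.553 0.181 0.174] 25.62
96 96.0 [-0.441  0.323 -8.219] [ 0.138  0.016 -0.064] [0.553 0.181 0.174] 25.98
97 97.0 [-0.242  0.262 -8.568] [ 0.119  0.016 -0.057] [0.553 0.181 0.174] 26.32
```

View pics/j.png

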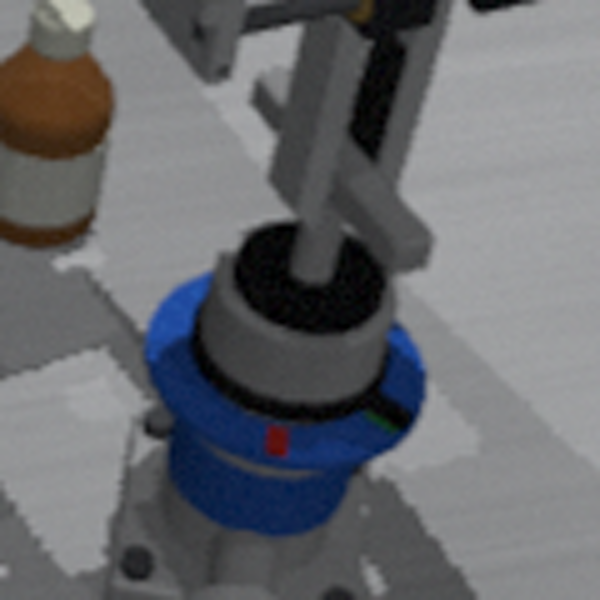

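```bash
python3 - <<'E'
from turn import *
turn(97,102,1,.13)
W=robot.camera("wrist");cv2.imwrite("pics/kw.png",W["image"])
c=robot.camera("scene");u,v=proj(c,[.5535,.181,.13]).astype(int)
cv2.imwrite("pics/k.png",cv2.resize(c["image"][v-60:v+60,u-60:u+60],None,fx=5,fy=5,interpolation=cv2.INTER_CUBIC))
E
```

```text
98 98.0 [-0.088  0.287 -8.253] [ 0.121  0.056 -0.08 ] [0.553 0.181 0.174] 26.73
99 99.0 [-0.16   0.359 -8.401] [ 0.125  0.03  -0.101] [0.554 0.181 0.174] 27.07
100 100.0 [-0.003  0.028 -8.729] [ 0.107  0.073 -0.071] [0.553 0.181 0.174] 27.43
101 101.0 [-0.218  0.263 -8.649] [ 0.117  0.057 -0.127] [0.553 0.181 0.174] 27.77
102 102.0 [ 0.303 -0.057 -8.335] [ 0.098  0.059 -0.209] [0.553 0.181 0.174] 28.12
STOP
```

View pics/k.png

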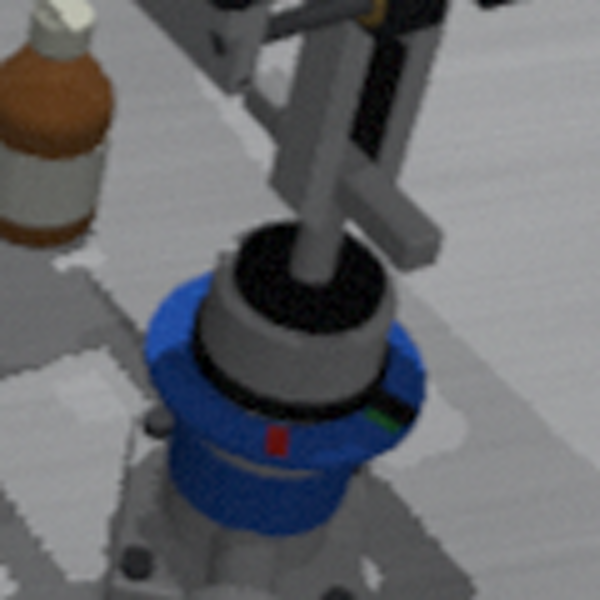

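View pics/kw.png

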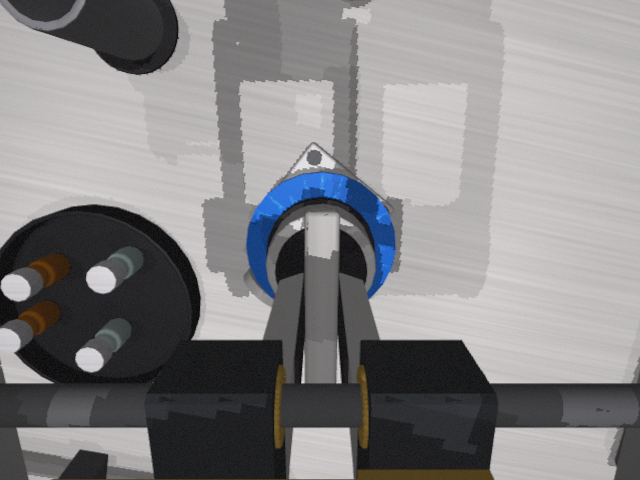

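The torque jumped to 0.21 N m at 102°, and the pointer at (395,408) now sits past the green mark, so the stem is at its stop. I'll ease the twist, seat the key, release it and rise.

```bash
python3 - <<'E'
from turn import *
robot.line_to(P,ori(np.radians(100.8)),v=.05);print(rd())
print(robot.line_to(P-[0,0,.003],v=.008,force_limit=8)); print(rd())
robot.grip(.045,20); print(rd())
robot.line_to(robot.get_obs()["eef_pos"]+[0,0,.13],v=.12); robot.sleep(.3); print(rd())
for n in("scene","side"):
    c=robot.camera(n);u,v=proj(c,[.5535,.181,.14]).astype(int)
    cv2.imwrite(f"pics/l_{n}.png",cv2.resize(c["image"][v-60:v+60,u-60:u+60],None,fx=5,fy=5,interpolation=cv2.INTER_CUBIC)); cv2.imwrite(f"pics/lf_{n}.png",c["image"])
E
```

```text
(array([-0.592,  0.286, -8.272]), array([ 0.12 ,  0.071, -0.118]), np.float64(100.82462910037538), array([0.553, 0.181, 0.174]), 28.575)
True
(array([ 0.002, -0.397,  6.868]), array([ 0.032,  0.077, -0.085]), np.float64(100.78519819087883), array([0.554, 0.181, 0.174]), 28.9833)
(array([ 0.084, -0.241,  0.12 ]), array([ 0.034, -0.001,  0.009]), np.float64(100.79036532597021), array([0.552, 0.181, 0.169]), 29.75)
(array([ 0.13 ,  0.127, -0.089]), array([0.052, 0.001, 0.005]), np.float64(100.78928800586559), array([0.552, 0.181, 0.299]), 31.3833)
```

View pics/l_scene.png

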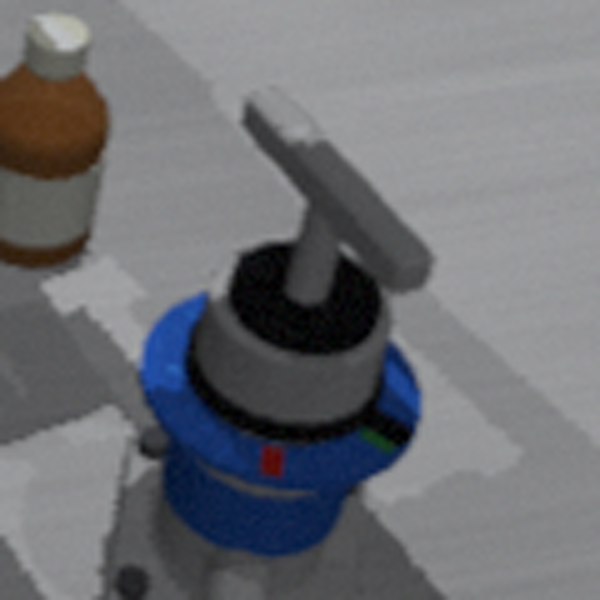

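View pics/l_side.png

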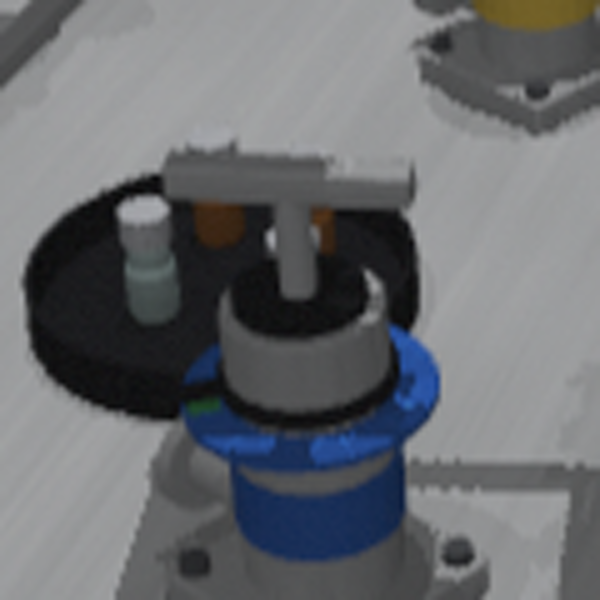

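View pics/lf_scene.png

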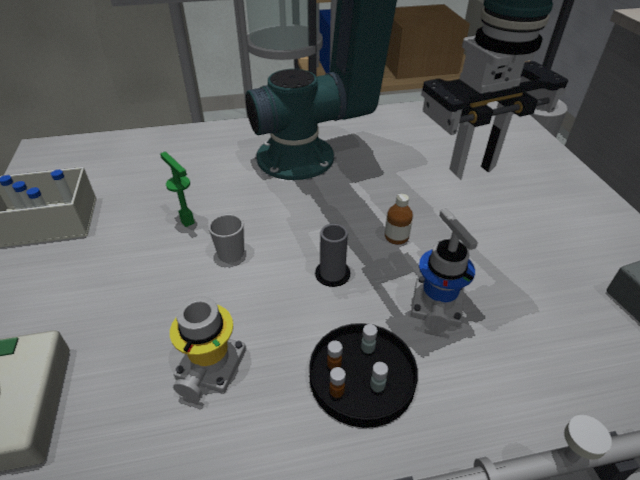

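```bash
python3 - <<'E'
from h import *
c=robot.camera("scene");b=cv2.imread("pics/a_scene.png")
def dark(im):
    u,v=446,272; m=(im.max(2)<30).astype(np.uint8)
    return m
ctr=np.array([.5533,.181]);uo,vo=proj(c,[.5535,.181,.14]).astype(int)-60
# pixels of the tip: before from g_scene, after from l_scene crops
for n,p in(("start",(300+584/4,185+398/4)),("now",(uo+400/5,vo+428/5))):
    w=onz(c,*p,.112)[:2]-ctr;print(n,p,np.degrees(np.arctan2(w[1],w[0])),np.hypot(*w))
print(robot.get_obs()["time_s"])
E
```

```text
start (446.0, 284.5) -27.842459770910914 0.05181860176273592
now (np.float64(471.0), np.float64(276.6)) 32.70755309693072 0.0446464458074536
31.5333
```

```bash
python3 - <<'E'
from bench import robot
robot.hand_in()
E
```

```text
the job is handed in; nothing more can be done
```

The steel T-key is standing home in the blue valve with the stem turned to its open stop, and the job is handed in. It was last read at 31.5 s, well inside the 72 s limit; the hand-in gave no verdict.

- **Fit:** the wrist camera showed the brass square at about 28° in the world frame. I turned the key to that angle, and it slid over the square with little push. It stopped when the collar met the rim, with a force change of about 8.5 N.
- **Turn:** I turned the stem counter-clockwise until the torque rose from about 0.07 to 0.21 N m at the stop. Then I backed off about 1°, seated the key with a 15 N change in downward force and released it.
- **Last checks:** the pointer moved about 60.5° by camera and now sits at the green mark. The collar is on the rim, the key is upright, and the tool reads no load. By eye, the yellow valve, bottle, beaker and vials have not moved.

**Odd reading:** while turning, the vertical force drifted from +5.7 to about −8.5 N, probably because the gripper was pulling slightly up on the key. It cleared when I seated and released the key, so I took it as harmless.

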